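Fit the sensor clip and hold the index pin out

ROBOT

A 6-joint arm with a two-finger parallel gripper is mounted at the origin on a cart in front of the work surface, level with it; the furniture and walls round the work are solid. World frame = base frame: x ahead of the robot, y to its left, z up, the work surface at z = 0. Lengths are in m, angles in rad, forces in N, time in s.
With the tool pointing down it reaches from about 0.275 to 0.725 m from the base axis. Payload 15.9 kg.
Tool frame: the origin (TCP) lies at the very end of the fingers, on their centre line; the grasp point (between the pads) lies 19 mm behind it; y points along the fingers, z is the direction in which the jaws open and shut, and the axes are right-handed (so a half turn about y gives the same grasp; the last joint's range is limited). The gripper opens to 85 mm and grips with 20 to 120 N. Pads are 22 mm wide; open, the fingers measure 114 mm over their backs; the gripper's body (76 mm by 85 mm) begins 54 mm behind the grasp point. The pads swing forward as they close: fully open they stand 13 mm farther back than shut.
Start: joints at [-1.209, 0.213, -0.034, 1.323, 0, 1.571], TCP at [0.177, -0.468, 0.231] pointing down, gripper open.
Joint ranges: [-2.98, 2.98], [-0.74, 1.72], [-1.14, 1.35], [-2.1, 2.04], [-1.57, 1.44], [-3.14, 3.14]. Speed limits (rad/s): [1.89, 1.89, 2.39, 2.57, 3.14, 3.14].

INTERFACE

Orientations are given as a unit quaternion [x, y, z, w].
In Python, from plant import arm gives the robot as it stands. The module is installed in compiled form; this text tells all that it offers.
- The arm moves only by the tool play_rows, never from a script. Its argument "plan" is a list of rows, each a list of 3 entries, a list of its own where there are three numbers: the turn, a rotation vector about the tool's x, y, z in rad, then the shift along the tool's x, y, z in mm, then the opening in per cent of the stroke, from 0 (shut) to 100 (fully open). In form: [[[ax, ay, az], [tx, ty, tz], gripper], ...]. A call has 1 to 5 rows; each row is the pose to reach, as a shift and turn from the pose commanded when the call began, along the tool's axes at that moment; what a row does not reach only later rows make up. A row lasts 1/12 s, in which the tool goes at most 41.7 mm and 7.16 degrees, less where a joint would pass 70% of its speed; a pose out of reach is approached as far as the arm can. A call with a gripper value outside its range is refused whole. The fingers move at their own pace and stop on an object; "squeeze" is the grip in N (left out, the last holds). Time passes only in rows, so rows that repeat a pose let the fingers close. It gives the time, the measured TCP pose, the force and the opening at its end, in the units of the state.
- arm.read_state(): the state, without advancing time (a new reading comes with each control period).
- arm.capture(name): name is "scene" or "top" or "wrist"; returns a dict with "frame" (480x640x3 uint8, red, green, blue), "fx", "fy", "cx", "cy" (pixels), "R" (3x3) and "t" (3): a world point X has camera coordinates R X + t; the wrist camera has in their place "hand_eye" (4x4, takes a point from camera to tool coordinates, whose origin is the TCP and whose axes are the tool frame's). Camera axes: x right, y down, z forward; pixel columns grow to the right and rows downward; lengths in m; the calibration is good to about 2 mm. A picture is of the moment at which its call begins: read the wrist's pose just before it. There is no depth.
- arm.hand_in(): hands the job in, once; it reports no verdict.
The state is a dict: "t": time; "joint_positions": joint angles; "joint_velocities": joint speeds; "joint_torque": joint torques, N m; "tcp_pos": TCP position; "tool_rot": TCP orientation; "wrist_force": force on the tool from outside, world axes, zero at the start; "torque": the same for the moment, N m; "width": finger opening in m.
Only numpy, scipy, OpenCV 4.12 (cv2) and the standard library are available. Lean on these libraries where they do the work, as an engineer would, in place of code of your own. Each camera call takes 0.05 s, during which the arm holds its last target. There are 200 camera calls.

TASK

The small indexing table is to be turned and zeroed by a colleague. First take the sprung sensor clip off its park stand by squeezing its two tails, and clip it onto the table's upright sensor tab, well down over the top edge, upright and about the middle, with the sensor head on the side of the disc, and let go of it. Then grip the black knob of the index pin, pull it straight up as far as it goes so that the pin is clear of its hole in the disc, and finish while still holding it there; leave the tape roll, the beaker and the tip box where they are.

Things in the scene. Friction and masses are not known exactly. Their poses are not given: they have to be found in the camera images.
- index_table: Fixed indexing table. Origin: underside of its grey base plate (x -65..65, y -87.5..127.5 mm, 12 mm thick), z up. On it an aluminium disc, diameter 120 mm, top 34 mm up, centre x 0, y 25 mm, 12 holes round its rim; a bracket (34 mm in x, y -63..-9 mm, top 62 mm up) with the index pin at y -23 mm; a sensor tab at y 105 mm. Place and yaw vary, left or right of the park stand.
- plunger (a joint): Index pin: upright spring plunger, value = lift in m, 0 seated in its hole in the disc (7 mm deep), 0.020 fully pulled back against its stop. The spring pulls it down with 6 N at 0 and 12 N at 0.020 (300 N/m); it snaps back if let go.
- knob (a point): Centre of the index pin's black knob: upright cylinder, diameter 28 mm, 24 mm tall (12 mm above and below this point), at x 0, y -23 mm of the index table, 97 mm above the bench when seated. Below it a fixed barrel of 20 mm diameter, from 62 to 84 mm above the bench. The knob moves straight up with the pin.
- tab_top (a point): Middle of the top edge of the sensor tab on the index table: upright steel plate 4 mm thick (y), 44 mm wide (x), its top edge 62 mm above the bench, bare for 50 mm below it. Axes as the index table's: the disc lies towards -y.
- clip: Loose sprung clip like a clothes peg, 55-90 g, 18 mm wide (x), 70 mm tall, upright, jaws down, tails up (z). Origin: between the jaws at their lower end; jaws grip along y. This is the -y half: it tilts about 0.2 rad about x when squeezed. Rubber jaw faces 14 mm tall. Black sensor head juts out 24 mm to -y at the jaws. Parked on the stand's plate, jaws 12 mm below the plate's top edge.
- clip_hinge (a point): Centre of the clip's steel hinge barrel (diameter 8 mm, along x), 28 mm above the jaws' lower end; squeezing does not move it in the clip. Tails, 18 mm wide, rise from 8 to 42 mm above it; their outer faces lean out 0.2 rad and, 25 mm above this point (where to squeeze), are 42 mm apart; fully squeezed they are upright, 32 mm apart. A plate's edge can come up to 4 mm below this point.
- clip_lever (a joint): Opening angle of the clip in rad: 0 when the jaws lie flat on a 4 mm plate, -0.15 empty and shut, 0.40 fully squeezed (jaw ends then 15 mm apart; squeezing force on the tails 9 N, more only presses on the stop).
- clip_nose (a point): Front end of the sensor head on the clip, 24.5 mm from the clip's middle plane on its -y side, 7.5 mm above the lower end of the jaws.
- sensor_tab: The sensor tab itself, fixed to the index table; origin at its foot, 12 mm above the bench.
- clip_stand: Fixed park stand: dark steel foot 75 (x) x 65 (y) x 14 mm with an upright plate 4 mm thick (y), 44 mm wide, top edge 62 mm above the bench, where the clip is parked. Origin: underside of the foot.
- tape_roll: Bystander: roll of tape lying flat, 65 mm diameter, 20 mm tall; origin at its underside.
- beaker: Bystander: small beaker with a wide band, 63 mm diameter, 85 mm tall; origin at its underside.
- tip_box: Bystander: pale carton 65 x 100 x 45 mm; origin at its underside.

How it is judged:
By the outcome, as a careful person would: the job done as asked, in the order asked, and still so for the second after the job is handed in, while the arm keeps its last pose, push and grip.
It also fails if it takes over 42 s, if anything falls off the work surface, if the arm or the gripper's body presses on something with over 40 N, if the wrist force passes 120 N, or if a joint passes its speed limit or range.

## Working session

There is one attempt and no reset: what is moved stays moved. The work goes in short steps, Python scripts to look and compute and a tool call to move; the robot and the scene stay as the last step left them, time stands still between calls to the robot, and variables do not carry over. Pictures are saved under pics/ and viewed, about 8 in all and at most 12, crops included, and the job is handed in when it is done.

Besides the shell and the picture viewer there is one more tool, called after "Emit:" by a JSON object that holds its "method" and its "body", one argument or row to a line. play_rows: Moves the arm, as the interface text tells. Its arguments: {"type":"object","properties":{"plan":{"type":"array","items":{"type":"array"}},"squeeze":{"type":"number"}},"required":["plan"]}

```bash
mkdir -p pics; python3 - <<'E'
from plant import arm
import cv2,numpy as np
s=arm.read_state();print(s)
for n in("scene","top"):
    c=arm.capture(n);cv2.imwrite(f"pics/{n}0.png",c["frame"][:,:,::-1])
    print(n,{k:np.round(v,4).tolist() for k,v in c.items() if k!="frame"})
print(arm.capture("wrist")["hand_eye"])
E
```

```text
{'t': 0.0, 'joint_positions': array([-1.20899768e+00,  2.13360094e-01, -3.50380798e-02,  1.32346641e+00,
       -3.85935803e-05,  1.57081477e+00]), 'joint_velocities': array([-0.00090794,  0.00102205, -0.00015074, -0.00049546,  0.00117843,
        0.00084964]), 'joint_torque': array([-2.23382849e-03, -6.86161494e+01,  4.87118769e+01,  1.73247722e-02,
       -5.47594354e-06, -1.14639400e-05]), 'tcp_pos': array([ 0.17685525, -0.46733958,  0.23082252]), 'tool_rot': array([-0.12729357,  0.69593856, -0.69520042,  0.12713081]), 'wrist_force': array([0.35523632, 0.48080713, 0.49155395]), 'torque': array([-0.00431138,  0.01586227, -0.00760425]), 'width': 0.08536080698261693}
scene {'fx': 456.7066, 'fy': 456.7066, 'cx': 316.9248, 'cy': 243.1239, 'R': [[-0.8092, -0.5873, -0.0157], [-0.3639, 0.5221, -0.7714], [0.4612, -0.6185, -0.6362]], 't': [0.4717, 0.2884, 1.0697]}
top {'fx': 451.497, 'fy': 451.497, 'cx': 322.6528, 'cy': 238.2027, 'R': [[-0.0015, -0.9999, -0.0129], [-0.9947, 0.0028, -0.1029], [0.103, 0.0127, -0.9946]], 't': [-0.0131, 0.6253, 1.3048]}
[[ 2.91574554e-04  9.59041847e-01  2.83264278e-01 -7.17895860e-02]
 [-4.58051066e-04 -2.83264133e-01  9.59041825e-01 -1.41107413e-01]
 [ 9.99999853e-01 -4.09381697e-04  3.56697527e-04  9.56162209e-04]
 [ 0.00000000e+00  0.00000000e+00  0.00000000e+00  1.00000000e+00]]
```

View pics/scene0.png

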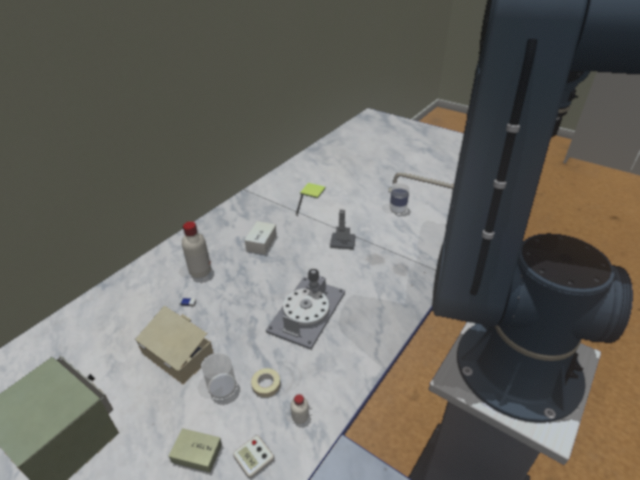

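View pics/top0.png

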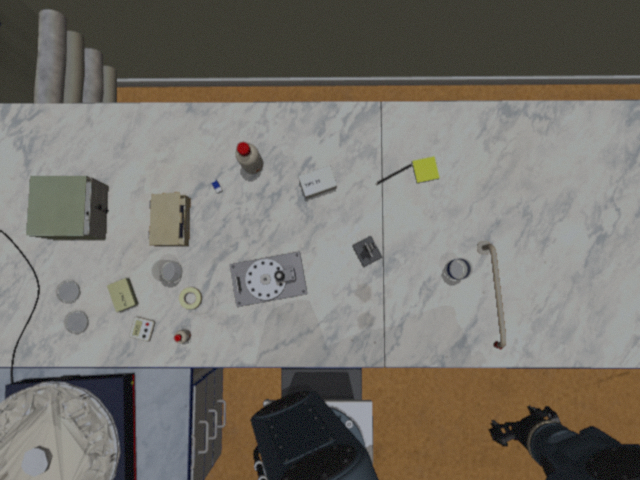

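The table sits near (267,280) in the top view, with the knob towards the right and the tab at the left near (238,284). The stand with the clip is near (367,251). I'll enlarge this part.

```bash
python3 - <<'E'
import cv2
a=cv2.imread("pics/top0.png")[232:312,222:392]
b=cv2.imread("pics/scene0.png")[200:350,255:365]
a=cv2.resize(a,None,fx=4.7,fy=4.7,interpolation=cv2.INTER_CUBIC)
cv2.imwrite("pics/c_top.png",a)
E
```

```text
(no output)
```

View pics/c_top.png

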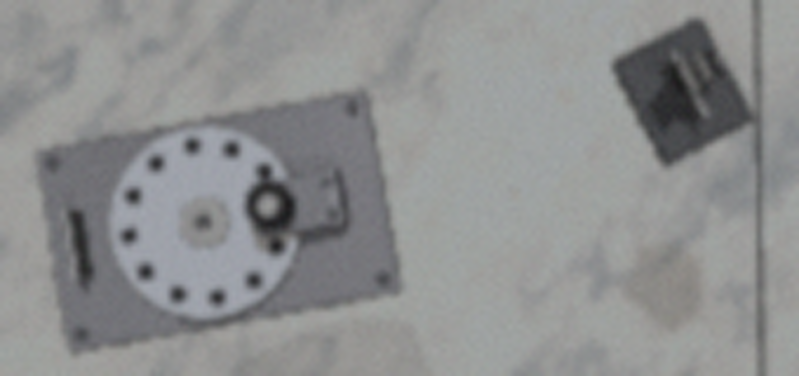

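```bash
cat > h.py <<'E'
import numpy as np
from scipy.spatial.transform import Rotation as Ro
def top():
    from plant import arm
    return arm.capture("top")
def ray(c,uv,z,R=None,t=None):
    R=np.array(c["R"]) if R is None else R; t=np.array(c["t"]) if t is None else t
    uv=np.atleast_2d(uv).astype(float)
    d=np.c_[(uv[:,0]-c["cx"])/c["fx"],(uv[:,1]-c["cy"])/c["fy"],np.ones(len(uv))]@R
    o=-R.T@t
    return o+d*((z-o[2])/d[:,2])[:,None]
def proj(c,X,R=None,t=None):
    R=np.array(c["R"]) if R is None else R; t=np.array(c["t"]) if t is None else t
    p=np.atleast_2d(X)@R.T+t
    return np.c_[p[:,0]/p[:,2]*c["fx"]+c["cx"],p[:,1]/p[:,2]*c["fy"]+c["cy"]]
def wrist_ext(c,s):
    "world->cam for wrist"
    T=np.eye(4);T[:3,:3]=Ro.from_quat(s["tool_rot"]).as_matrix();T[:3,3]=s["tcp_pos"]
    M=np.linalg.inv(T@np.array(c["hand_eye"]));return M[:3,:3],M[:3,3]
E
python3 - <<'E'
from h import *
c=top()
f=lambda p:np.array(p)/4.7+[222,232]-0.4
def fit(corn,z,model):
    P=ray(c,f(corn),z)[:,:2];m=np.array(model);pc=P-P.mean(0);mc=m-m.mean(0)
    a=np.arctan2((mc[:,0]*pc[:,1]-mc[:,1]*pc[:,0]).sum(),(mc*pc).sum())
    R=np.array([[np.cos(a),-np.sin(a)],[np.sin(a),np.cos(a)]])
    o=P.mean(0)-R@m.mean(0);print("o",o,"yaw",np.degrees(a),"res",np.round((P-m@R.T-o)*1e3,1).tolist());return o,a,R
# table: image left = +y
o,a,R=fit([(38,152),(368,92),(400,290),(72,352)],.012,[(.065,.1275),(.065,-.0875),(-.065,-.0875),(-.065,.1275)])
print("knob",o+R@[0,-.023],"tab",o+R@[0,.105], "knob seen",ray(c,f([(269,205)]),.109),"tab seen",ray(c,f([(80,248)]),.062))
# stand: clip +y = image right; clip x = image down
o,a,R=fit([(612,62),(698,18),(752,120),(666,165)],.014,[(-.0375,-.0325),(-.0375,.0325),(.0375,.0325),(.0375,-.0325)])
print("clip tails seen",ray(c,f([(698,82)]),.12))
s=ray(c,f([(698,82)]),.12)
E
```

```text
o [0.51013937 0.12846158] yaw 10.295037185505224 res [[-0.7, -1.0], [-1.3, 0.1], [1.1, 2.7], [0.9, -1.8]]
knob [0.51424986 0.10583187] tab [0.49137408 0.23177114] knob seen [[0.51454443 0.1061128  0.109     ]] tab seen [[0.48956826 0.22667188 0.062     ]]
o [ 0.58834968 -0.14583567] yaw -152.83254230422042 res [[0.2, -1.7], [-1.5, 1.0], [0.0, 1.8], [1.3, -1.1]]
clip tails seen [[ 0.5857469  -0.14629206  0.12      ]]
```

```bash
cat >> h.py <<'E'
def yaw_z(s):
    z=Ro.from_quat(s["tool_rot"]).as_matrix()[:,2];return np.degrees(np.arctan2(z[1],z[0]))
def go(pos,yaw=None,s=None):
    "rotvec (about tool axes) + shift mm to reach pos with tool straight down and tool z at world yaw (deg)"
    from plant import arm
    s=s or arm.read_state();R0=Ro.from_quat(s["tool_rot"])
    yaw=yaw_z(s) if yaw is None else yaw;a=np.radians(yaw)
    z=np.array([np.cos(a),np.sin(a),0]);y=np.array([0,0,-1.]);M=np.c_[np.cross(y,z),y,z]
    rv=(R0.inv()*Ro.from_matrix(M)).as_rotvec()
    sh=R0.inv().apply(np.array(pos)-s["tcp_pos"])*1e3
    print("turn",np.round(rv,4).tolist(),"shift",np.round(sh,1).tolist(),"| t %.2f j"%s["t"],np.round(s["joint_positions"],2).tolist(),"yaw %.1f"%yaw_z(s),"F",np.round(s["wrist_force"],1).tolist(),"w %.4f"%s["width"])
E
python3 - <<'E'
from h import *
for y in(-152.8+90,-152.8-90+360,-152.8+90-360,): go([.587,-.146,.20],y)
E
```

```text
turn [0.0007, -0.1129, -0.0] shift [-497.3, 31.1, -155.4] | t 0.20 j [-1.21, 0.21, -0.03, 1.32, -0.0, 1.57] yaw -69.3 F [-0.1, 0.4, -0.4] w 0.0855
turn [0.0, 3.0287, 0.0011] shift [-497.3, 31.1, -155.4] | t 0.20 j [-1.21, 0.21, -0.03, 1.32, -0.0, 1.57] yaw -69.3 F [-0.1, 0.4, -0.4] w 0.0855
turn [0.0007, -0.1129, -0.0] shift [-497.3, 31.1, -155.4] | t 0.20 j [-1.21, 0.21, -0.03, 1.32, -0.0, 1.57] yaw -69.3 F [-0.1, 0.4, -0.4] w 0.0855
```

Emit:
{"method": "play_rows", "body": {
  "plan": [
    [[0,-0.11,0],[-40,2,-12],100],
    [[0,-0.11,0],[-80,5,-25],100],
    [[0,-0.11,0],[-120,7,-37],100],
    [[0,-0.11,0],[-160,10,-50],100],
    [[0,-0.11,0],[-198,12,-62],100]
  ]
}}

```text
t: 0.62
tcp_pos: [0.3413, -0.338, 0.2191]
tool_rot: [-0.165, 0.688, -0.688, 0.165]
wrist_force: [0.6, -0.8, 0.1]
width: 0.0853
```

Emit:
{"method": "play_rows", "body": {
  "plan": [
    [[0,0,0],[-39,2,-12],100],
    [[0,0,0],[-78,4,-25],100],
    [[0,0,0],[-117,6,-37],100],
    [[0,0,0],[-156,8,-50],100],
    [[0,0,0],[-195,10,-62],100]
  ]
}}

```text
t: 1.03
tcp_pos: [0.4868, -0.1938, 0.2092]
tool_rot: [0.165, -0.688, 0.688, -0.165]
wrist_force: [1.0, -1.5, -0.8]
width: 0.0855
```

```bash
python3 - <<'E'
from h import *
go([.587,-.146,.20],-62.8)
E
```

```text
turn [-0.0, -0.0028, 0.0] shift [-111.0, 9.2, 3.0] | t 1.03 j [-0.38, 0.27, -0.02, 1.28, -0.0, 2.29] yaw -63.0 F [1.0, -1.5, -0.8] w 0.0855
```

Emit:
{"method": "play_rows", "body": {
  "plan": [
    [[0,0,0],[-35,3,1],100],
    [[0,0,0],[-70,6,2],100],
    [[0,0,0],[-100,9,3],100],
    [[0,0,0],[-104,9,3],100],
    [[0,0,0],[-104,9,3],100]
  ]
}}

```text
t: 1.45
tcp_pos: [0.5806, -0.15, 0.1992]
tool_rot: [-0.166, 0.688, -0.687, 0.166]
wrist_force: [0.1, -0.8, -0.5]
width: 0.0856
```

```bash
python3 - <<'E'
from h import *
from plant import arm
import cv2,json
go([.587,-.146,.20],-62.8)
s=arm.read_state();c=arm.capture("wrist");im=np.ascontiguousarray(c["frame"][:,:,::-1]);cv2.imwrite("pics/w1.png",im)
R,t=wrist_ext(c,s);print(s["tcp_pos"])
np.savez("w1.npz",R=R,t=t,k=[c[k] for k in("fx","fy","cx","cy")])
E
```

```text
turn [0.001, -0.001, 0.001] shift [-7.5, -0.8, -0.7] | t 1.45 j [-0.25, 0.43, 0.19, 1.33, 0.0, 2.41] yaw -62.9 F [0.1, -0.8, -0.5] w 0.0856
[ 0.58060694 -0.15002292  0.19922014]
```

View pics/w1.png

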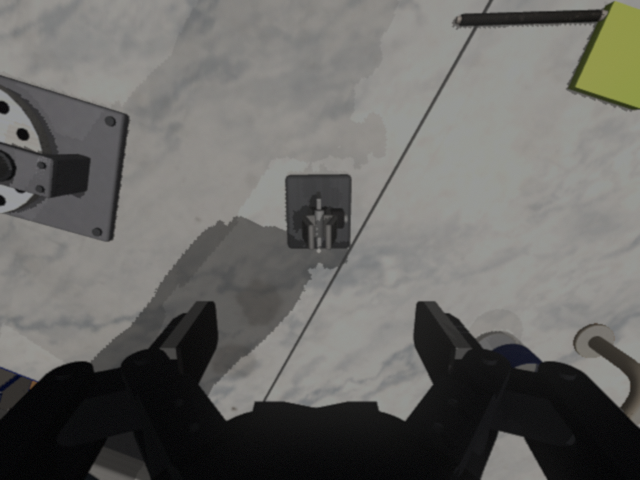

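The wrist view shows the stand's foot at (287–351, 175–248), with the clip upright at x≈319, tails at about (309..330, 235) and the head towards the left or top. I'll overlay the model on an enlarged crop.

```bash
cat >> h.py <<'E'
def load(n):
    d=np.load(n);k=dict(zip(("fx","fy","cx","cy"),d["k"]));return k,d["R"],d["t"]
def world(P,o,yaw):
    a=np.radians(yaw);P=np.atleast_2d(P);return np.c_[P[:,:2]@np.array([[np.cos(a),np.sin(a)],[-np.sin(a),np.cos(a)]])+o,P[:,2]]
E
python3 - <<'E'
from h import *
import cv2
k,R,t=load("w1.npz");im=cv2.imread("pics/w1.png");print(k)
o=[.5883,-.1458];yaw=-152.8
x0,y0,w,h,S=260,150,120,110,6
cr=cv2.resize(im[y0:y0+h,x0:x0+w],None,fx=S,fy=S,interpolation=cv2.INTER_CUBIC)
def d(P,col):
    for u,v in proj(k,world(P,o,yaw),R,t): print(np.round((u,v),1),end=" ");cv2.circle(cr,(int((u-x0+.5)*S),int((v-y0+.5)*S)),4,col,1)
    print()
d([(sx*.0375,sy*.0325,.014) for sx in(-1,1) for sy in(-1,1)],(0,0,255))
d([(sx*.022,0,.062) for sx in(-1,1)],(0,255,0))
d([(sx*.009,sy*.0243,.120) for sx in(-1,1) for sy in(-1,1)],(255,0,0))
d([(0,-.0245,.0575)],(0,255,255))
cv2.imwrite("pics/w1c.png",cr)
E
```

```text
{'fx': np.float64(333.7215068739441), 'fy': np.float64(333.7215068739441), 'cx': np.float64(315.2910618017755), 'cy': np.float64(245.40392094664958)}
[280.2 174.3] [348.  174.2] [282.5 249. ] [346. 249.] 
[313.9 197.8] [314.  248.2] 
[277.7 229.6] [349.3 229.5] [278.6 254.8] [348.6 254.7] 
[285.7 222.4]
```

View pics/w1c.png

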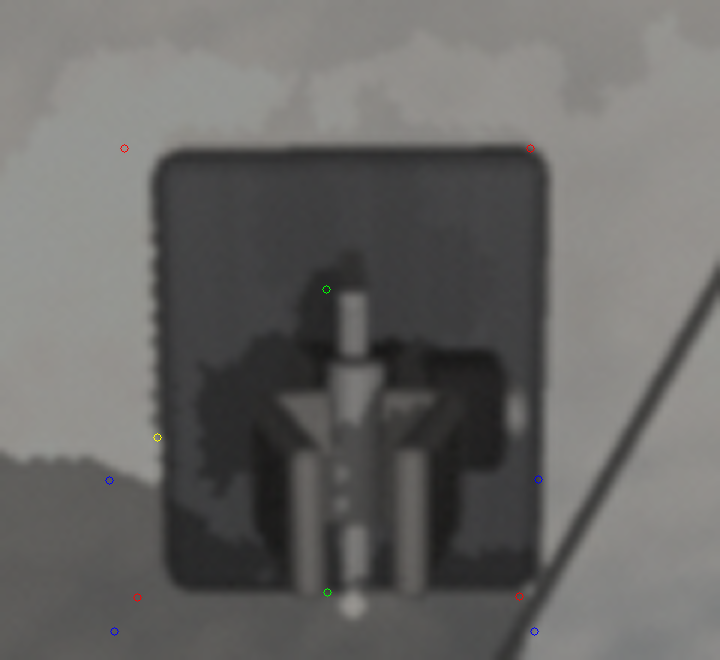

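The head is the dark block on the right at crop (470,410), with its nose at (515,410). The left-hand dark patch is a shadow, so the clip yaw is about 27°, and the tails look narrower than I modelled. I'll check against the scene camera.

```bash
python3 - <<'E'
from h import *
from plant import arm
import cv2
ims=[]
for n,z in(("scene",.08),("top",.08)):
    c=arm.capture(n);im=np.ascontiguousarray(c["frame"][:,:,::-1])
    x,y=proj(c,[.588,-.147,.07])[0].astype(int)-27
    S=7.2;cr=cv2.resize(im[y:y+60,x:x+54],None,fx=S,fy=S,interpolation=cv2.INTER_CUBIC)
    if n=="scene":
      o=[.590,-.149];yaw=27.2
      for P,col in(((.009,.0245,.12),(255,0,0)),((-.009,.0245,.12),(255,0,0)),((.009,-.0245,.12),(255,255,0)),((-.009,-.0245,.12),(255,255,0)),((0,-.0245,.0575),(0,255,255)),((.022,0,.062),(0,255,0)),((-.022,0,.062),(0,255,0)),((0,0,.078),(0,0,255))):
        u,v=proj(c,world(P,o,yaw))[0];cv2.circle(cr,(int((u-x+.5)*S),int((v-y+.5)*S)),4,col,1)
    ims.append(cr)
cv2.imwrite("pics/s2.png",np.hstack(ims))
E
```

```text
(no output)
```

View pics/s2.png

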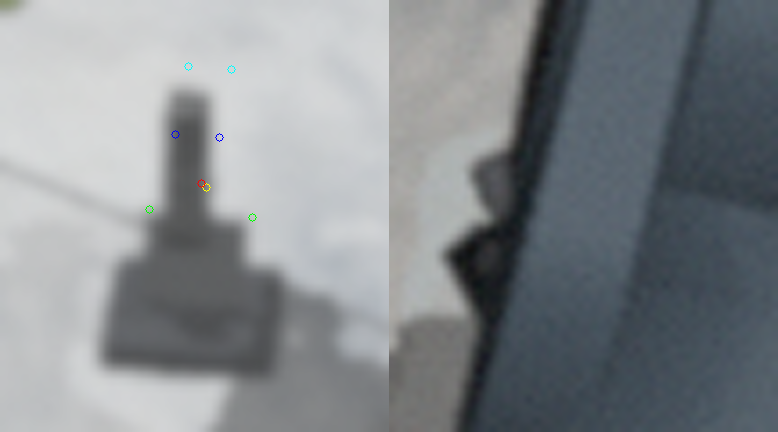

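```bash
python3 - <<'E'
from h import *
go([.594,-.147,.15],-62.8)
E
```

```text
turn [0.0001, -0.0036, 0.0003] shift [-15.6, 50.4, 2.7] | t 1.60 j [-0.26, 0.43, 0.18, 1.33, -0.0, 2.41] yaw -63.0 F [0.6, 0.5, 0.2] w 0.0857
```

Emit:
{"method": "play_rows", "body": {
  "plan": [
    [[0,0.003,0],[-8,25,1],100],
    [[0,0.003,0],[-15,50,2.7],100],
    [[0,0.003,0],[-15,50,2.7],100],
    [[0,0.003,0],[-15,50,2.7],100]
  ]
}}

```text
t: 1.93
tcp_pos: [0.5929, -0.1472, 0.1502]
tool_rot: [-0.165, 0.688, -0.688, 0.163]
wrist_force: [-0.0, -0.2, 1.1]
width: 0.0853
```

```bash
python3 - <<'E'
from h import *
from plant import arm
import cv2
go([.594,-.147,.15],-62.8)
s=arm.read_state();c=arm.capture("wrist");im=np.ascontiguousarray(c["frame"][:,:,::-1]);cv2.imwrite("pics/w2.png",im)
R,t=wrist_ext(c,s);np.savez("w2.npz",R=R,t=t,k=[c[k] for k in("fx","fy","cx","cy")])
k=c
for P in([0,-.0245,.12],[0,.0245,.12],[0,0,.12],[0,0,.078],[0,-.0245,.0575],[.009,0,.12],[-.009,0,.12]):print(P,proj(k,world(P,[.594,-.147],27.2),R,t)[0].round(1))
cv2.imwrite("pics/w2c.png",cv2.resize(im[180:320,240:400],None,fx=4.2,fy=4.2,interpolation=cv2.INTER_CUBIC))
E
```

```text
turn [0.0012, -0.0068, 0.0016] shift [-1.1, 0.2, 0.4] | t 1.93 j [-0.24, 0.47, 0.12, 1.23, -0.0, 2.43] yaw -63.2 F [-0.0, -0.2, 1.1] w 0.0853
[0, -0.0245, 0.12] [358.6 279.8]
[0, 0.0245, 0.12] [269.9 280.3]
[0, 0, 0.12] [314.2 280.1]
[0, 0, 0.078] [314.4 256.1]
[0, -0.0245, 0.0575] [348. 247.]
[0.009, 0, 0.12] [314.1 264.7]
[-0.009, 0, 0.12] [314.3 295. ]
```

View pics/w2c.png

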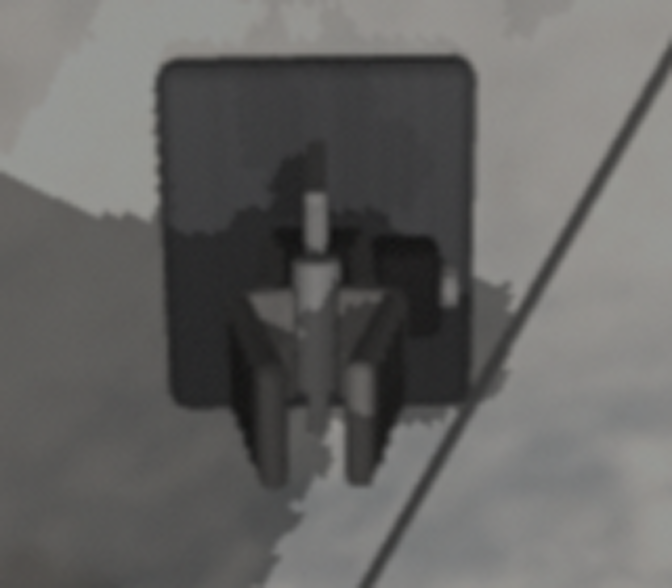

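The tops of the tails are at crop (272, 365–485) and (360, 365–485), only about 15 mm apart on the outside. They lean inward going up, unlike the text. I'll grip fairly high on the tails and close in steps, reading the width.

```bash
python3 - <<'E'
from h import *
go([.5935,-.1479,.095],-62.8)
E
```

```text
turn [-0.0002, -0.0067, -0.0] shift [0.4, 56.5, 0.5] | t 1.98 j [-0.24, 0.47, 0.12, 1.23, -0.0, 2.43] yaw -63.2 F [0.7, 0.6, -0.0] w 0.0854
```

Emit:
{"method": "play_rows", "body": {
  "plan": [
    [[0,-0.0067,0],[0,28,0.5],100],
    [[0,-0.0067,0],[0,56,0.5],80],
    [[0,-0.0067,0],[0,56,0.5],65],
    [[0,-0.0067,0],[0,56,0.5],65]
  ],
  "squeeze": 20
}}

```text
t: 2.32
tcp_pos: [0.5939, -0.1475, 0.0954]
tool_rot: [-0.167, 0.687, -0.687, 0.166]
wrist_force: [0.3, 0.0, 0.6]
width: 0.0555
```

Emit:
{"method": "play_rows", "body": {
  "plan": [
    [[0,0,0],[0,0,0],50],
    [[0,0,0],[0,0,0],42],
    [[0,0,0],[0,0,0],42],
    [[0,0,0],[0,0,0],42]
  ]
}}

```text
t: 2.65
tcp_pos: [0.5951, -0.1473, 0.0955]
tool_rot: [0.166, -0.687, 0.687, -0.167]
wrist_force: [0.7, 0.3, -0.1]
width: 0.0357
```

```bash
python3 - <<'E'
from h import *
go([.5935,-.1479,.095],-62.8)
E
```

```text
turn [-0.0011, 0.0008, -0.0013] shift [1.7, 0.5, -0.2] | t 2.65 j [-0.24, 0.5, 0.03, 1.1, 0.0, 2.42] yaw -62.8 F [0.7, 0.3, -0.1] w 0.0357
```

```bash
python3 - <<'E'
from h import *
from plant import arm
import cv2
s=arm.read_state();c=arm.capture("wrist");im=np.ascontiguousarray(c["frame"][:,:,::-1])
cv2.imwrite("pics/w3.png",cv2.resize(im[190:400,215:415],None,fx=2.85,fy=2.85,interpolation=cv2.INTER_CUBIC))
E
```

```text
(no output)
```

View pics/w3.png

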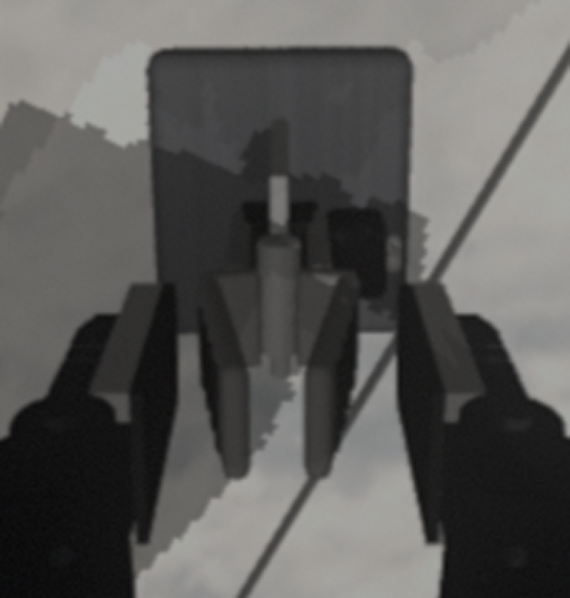

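The pads are 36 mm apart and touching nothing. The tails lean in (bottom ±14 mm, top ±8 mm) and sit about 1.6 mm to the tool −z side. Upright pads would wedge upwards off high on these faces, so I'll go lower, where they bear on the wide foot of the tails.

Emit:
{"method": "play_rows", "body": {
  "plan": [
    [[0,0,0],[2.5,8,-1.6],42],
    [[0,0,0],[2.5,15,-1.6],42],
    [[0,0,0],[2.5,15,-1.6],42]
  ],
  "squeeze": 20
}}

```text
t: 2.95
tcp_pos: [0.5904, -0.1466, 0.0774]
tool_rot: [-0.167, 0.688, -0.687, 0.166]
wrist_force: [-0.4, 0.7, -1.6]
width: 0.036
```

Emit:
{"method": "play_rows", "body": {
  "plan": [
    [[0,0,0],[0,0,0],36],
    [[0,0,0],[0,0,0],30],
    [[0,0,0],[0,0,0],25],
    [[0,0,0],[0,0,0],25],
    [[0,0,0],[0,0,0],25]
  ]
}}

```text
t: 3.37
tcp_pos: [0.5917, -0.1469, 0.0794]
tool_rot: [0.166, -0.687, 0.687, -0.167]
wrist_force: [0.0, -0.0, 0.0]
width: 0.0218
```

```bash
python3 - <<'E'
from h import *
go([.5935,-.1479,.08],-62.8)
E
```

```text
turn [-0.0002, 0.0008, -0.0001] shift [-1.1, -0.6, 1.7] | t 3.37 j [-0.24, 0.5, -0.01, 1.06, -0.0, 2.42] yaw -62.8 F [0.0, -0.0, 0.0] w 0.0218
```

```bash
python3 - <<'E'
from h import *
from plant import arm
import cv2
s=arm.read_state();c=arm.capture("wrist");im=np.ascontiguousarray(c["frame"][:,:,::-1])
cv2.imwrite("pics/w4.png",cv2.resize(im[190:400,215:415],None,fx=2.85,fy=2.85,interpolation=cv2.INTER_CUBIC))
E
```

```text
(no output)
```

View pics/w4.png

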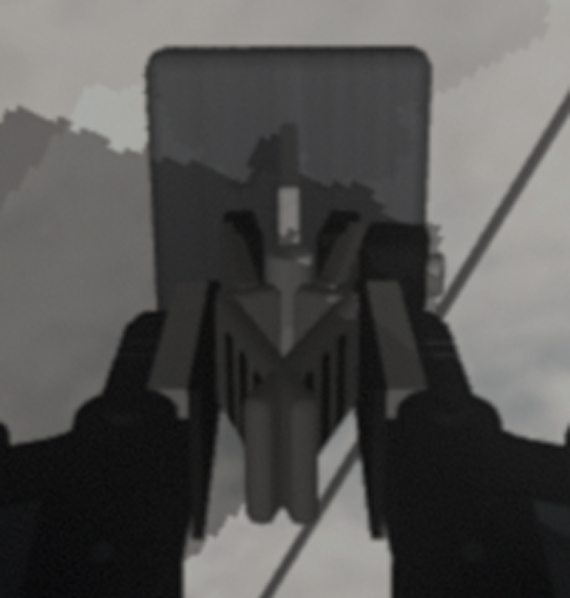

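The clip is now open: the jaws are splayed about 15 mm about the plate, the tail tops nearly touch and the head has swung out. I'll firm up the grip and lift.

Emit:
{"method": "play_rows", "body": {
  "plan": [
    [[0,0,0],[0,0,0],15],
    [[0,0,0],[0,0,0],15],
    [[0,0,0],[0,0,0],15],
    [[0,0,0],[0,0,0],15]
  ],
  "squeeze": 40
}}

```text
t: 3.75
tcp_pos: [0.5916, -0.1468, 0.0793]
tool_rot: [-0.167, 0.687, -0.687, 0.167]
wrist_force: [0.5, -1.0, -2.0]
width: 0.0202
```

Emit:
{"method": "play_rows", "body": {
  "plan": [
    [[0,0,0],[0,-8,0],15],
    [[0,0,0],[0,-16,0],15],
    [[0,0,0],[0,-24,0],15],
    [[0,0,0],[0,-32,0],15],
    [[0,0,0],[0,-40,0],15]
  ]
}}

```text
t: 4.17
tcp_pos: [0.5918, -0.1469, 0.1206]
tool_rot: [0.166, -0.687, 0.687, -0.167]
wrist_force: [0.1, -0.1, -1.4]
width: 0.0202
```

```bash
python3 - <<'E'
from h import *
from plant import arm
import cv2
go([.5917,-.1469,.2],-62.8)
im=arm.capture("wrist")["frame"][:,:,::-1]
w=cv2.resize(im[190:400,215:415],None,fx=2.6,fy=2.6,interpolation=cv2.INTER_CUBIC)
cv2.imwrite("pics/w5.png",w)
E
```

```text
turn [-0.0006, 0.0007, -0.0006] shift [0.1, -79.4, -0.0] | t 4.17 j [-0.24, 0.48, 0.06, 1.15, -0.0, 2.42] yaw -62.8 F [0.1, -0.1, -1.4] w 0.0202
```

View pics/w5.png

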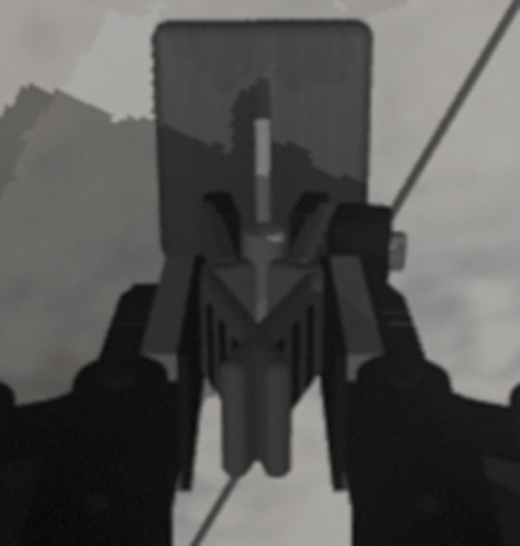

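The clip has come up with the gripper, jaws open on both sides, so the grip is sound. From this side, though, joint 6 would need about 195° at the tab, which is out of range. I'll put the clip back on the stand and regrip it half a turn round.

Emit:
{"method": "play_rows", "body": {
  "plan": [
    [[0,0,0],[0,12,0],15],
    [[0,0,0],[0,24,0],15],
    [[0,0,0],[0,34,0],15],
    [[0,0,0],[0,40,0],15],
    [[0,0,0],[0,40,0],15]
  ]
}}

```text
t: 4.63
tcp_pos: [0.5908, -0.1467, 0.078]
tool_rot: [-0.167, 0.688, -0.687, 0.166]
wrist_force: [-0.8, -0.0, -0.7]
width: 0.0207
```

Emit:
{"method": "play_rows", "body": {
  "plan": [
    [[0,0,0],[0,0,0],25],
    [[0,0,0],[0,0,0],32],
    [[0,0,0],[0,0,0],42],
    [[0,0,0],[0,0,0],50],
    [[0,0,0],[0,0,0],50]
  ]
}}

```text
t: 5.05
tcp_pos: [0.5919, -0.1469, 0.0797]
tool_rot: [0.166, -0.687, 0.687, -0.167]
wrist_force: [1.2, 0.0, 0.3]
width: 0.0427
```

Emit:
{"method": "play_rows", "body": {
  "plan": [
    [[0,0,0],[0,-25,0],50],
    [[0,0,0],[0,-50,0],50],
    [[0,0,0],[0,-75,0],50],
    [[0,0,0],[0,-75,0],50]
  ]
}}

```text
t: 5.38
tcp_pos: [0.5937, -0.1474, 0.1594]
tool_rot: [0.164, -0.686, 0.688, -0.169]
wrist_force: [0.5, -0.6, -0.6]
width: 0.0428
```

```bash
python3 - <<'E'
from h import *
go([.5917,-.1469,.155],-62.8)
E
```

```text
turn [-0.0044, 0.0007, -0.005] shift [1.5, 4.4, -1.4] | t 5.38 j [-0.24, 0.46, 0.13, 1.23, -0.0, 2.42] yaw -62.8 F [0.5, -0.6, -0.6] w 0.0428
```

Emit:
{"method": "play_rows", "body": {
  "plan": [
    [[0,-0.12,0],[0,0,0],50],
    [[0,-0.24,0],[0,0,0],50],
    [[0,-0.36,0],[0,0,0],50],
    [[0,-0.48,0],[0,0,0],50],
    [[0,-0.6,0],[0,0,0],50]
  ]
}}

```text
t: 5.8
tcp_pos: [0.5916, -0.1469, 0.1542]
tool_rot: [0.364, -0.606, 0.606, -0.364]
wrist_force: [0.6, -0.1, -0.1]
width: 0.0428
```

Emit:
{"method": "play_rows", "body": {
  "plan": [
    [[0,-0.12,0],[0,0,0],50],
    [[0,-0.24,0],[0,0,0],50],
    [[0,-0.36,0],[0,0,0],50],
    [[0,-0.48,0],[0,0,0],50],
    [[0,-0.6,0],[0,0,0],50]
  ]
}}

```text
t: 6.22
tcp_pos: [0.5916, -0.1469, 0.1542]
tool_rot: [-0.527, 0.472, -0.472, 0.527]
wrist_force: [0.0, 0.1, -0.1]
width: 0.0426
```

Emit:
{"method": "play_rows", "body": {
  "plan": [
    [[0,-0.12,0],[0,0,0],50],
    [[0,-0.24,0],[0,0,0],50],
    [[0,-0.36,0],[0,0,0],50],
    [[0,-0.48,0],[0,0,0],50],
    [[0,-0.6,0],[0,0,0],50]
  ]
}}

```text
t: 6.63
tcp_pos: [0.5916, -0.1469, 0.1542]
tool_rot: [-0.643, 0.295, -0.295, 0.643]
wrist_force: [-0.4, 0.0, 0.0]
width: 0.0422
```

Emit:
{"method": "play_rows", "body": {
  "plan": [
    [[0,-0.12,0],[0,0,0],50],
    [[0,-0.24,0],[0,0,0],50],
    [[0,-0.36,0],[0,0,0],50],
    [[0,-0.48,0],[0,0,0],50],
    [[0,-0.6,0],[0,0,0],50]
  ]
}}

```text
t: 7.05
tcp_pos: [0.5916, -0.1469, 0.1542]
tool_rot: [-0.701, 0.092, -0.092, 0.701]
wrist_force: [0.5, -0.5, -0.1]
width: 0.0423
```

Emit:
{"method": "play_rows", "body": {
  "plan": [
    [[0,-0.12,0],[0,0,0],50],
    [[0,-0.24,0],[0,0,0],50],
    [[0,-0.36,0],[0,0,0],50],
    [[0,-0.48,0],[0,0,0],50],
    [[0,-0.6,0],[0,0,0],50]
  ]
}}

```text
t: 7.47
tcp_pos: [0.5916, -0.1469, 0.1542]
tool_rot: [0.697, 0.12, -0.12, -0.697]
wrist_force: [0.3, 0.3, -0.5]
width: 0.0426
```

Emit:
{"method": "play_rows", "body": {
  "plan": [
    [[0,-0.12,0],[0,0,0],50],
    [[0,-0.142,0],[0,0,0],50],
    [[0,-0.142,0],[0,0,0],50],
    [[0,-0.142,0],[0,0,0],50]
  ]
}}

```text
t: 7.8
tcp_pos: [0.5916, -0.1469, 0.1543]
tool_rot: [0.688, 0.165, -0.165, -0.687]
wrist_force: [-0.1, 0.7, 0.1]
width: 0.0423
```

```bash
python3 - <<'E'
from h import *
go([.5917,-.1469,.155],117.2)
go([.5917,-.1469,.080],117.2)
E
```

```text
turn [0.0, -0.0027, 0.0] shift [0.1, -0.7, -0.1] | t 7.80 j [-0.24, 0.46, 0.12, 1.23, 0.0, -0.72] yaw 117.0 F [-0.1, 0.7, 0.1] w 0.0423
turn [0.0, -0.0027, 0.0] shift [0.1, 74.3, -0.1] | t 7.80 j [-0.24, 0.46, 0.12, 1.23, 0.0, -0.72] yaw 117.0 F [-0.1, 0.7, 0.1] w 0.0423
```

Emit:
{"method": "play_rows", "body": {
  "plan": [
    [[0,-0.003,0],[0,25,0],50],
    [[0,-0.003,0],[0,50,0],50],
    [[0,-0.003,0],[0,68,0],50],
    [[0,-0.003,0],[0,75,0],50],
    [[0,-0.003,0],[0,75,0],50]
  ]
}}

```text
t: 8.22
tcp_pos: [0.5906, -0.1466, 0.0778]
tool_rot: [-0.687, -0.166, 0.168, 0.688]
wrist_force: [-0.2, 0.8, 0.3]
width: 0.0428
```

Emit:
{"method": "play_rows", "body": {
  "plan": [
    [[0,0,0],[0,0,0],40],
    [[0,0,0],[0,0,0],32],
    [[0,0,0],[0,0,0],25],
    [[0,0,0],[0,0,0],15],
    [[0,0,0],[0,0,0],15]
  ],
  "squeeze": 40
}}

```text
t: 8.63
tcp_pos: [0.5919, -0.147, 0.0799]
tool_rot: [0.687, 0.168, -0.167, -0.687]
wrist_force: [0.3, -0.1, -0.2]
width: 0.0196
```

Emit:
{"method": "play_rows", "body": {
  "plan": [
    [[0,0,0],[0,0,0],15],
    [[0,0,0],[0,0,0],15],
    [[0,0,0],[0,-5,0],15],
    [[0,0,0],[0,-20,0],15],
    [[0,0,0],[0,-40,0],15]
  ]
}}

```text
t: 9.05
tcp_pos: [0.5906, -0.1466, 0.1188]
tool_rot: [-0.687, -0.167, 0.168, 0.687]
wrist_force: [0.4, -0.5, -0.5]
width: 0.02
```

Emit:
{"method": "play_rows", "body": {
  "plan": [
    [[0,0,0],[0,-35,0],15],
    [[0,0,0],[0,-60,0],15],
    [[0,0,0],[0,-70,0],15]
  ]
}}

```text
t: 9.3
tcp_pos: [0.5928, -0.1472, 0.1936]
tool_rot: [0.688, 0.169, -0.166, -0.686]
wrist_force: [0.9, 0.0, -0.4]
width: 0.0202
```

```bash
python3 - <<'E'
from h import *
tab=np.array([.491,.229]);a=np.radians(10.3)
# standoff: tab at tool -x side; tool x now = +table x
ex=np.array([np.cos(a),np.sin(a)])
p=tab+.055*ex;print(p)
go([*p,.18],100.3)
E
```

```text
[0.54511368 0.23883412]
turn [0.0026, 0.2991, 0.004] shift [135.5, 12.9, 364.6] | t 9.30 j [-0.24, 0.45, 0.2, 1.32, -0.0, -0.72] yaw 117.4 F [0.9, 0.0, -0.4] w 0.0202
```

Emit:
{"method": "play_rows", "body": {
  "plan": [
    [[0,0.06,0],[13,1,36],15],
    [[0,0.12,0],[26,2,72],15],
    [[0,0.18,0],[39,3,108],15],
    [[0,0.24,0],[52,4,144],15],
    [[0,0.299,0],[66,5,180],15]
  ]
}}

```text
t: 9.72
tcp_pos: [0.5664, 0.0448, 0.184]
tool_rot: [-0.704, -0.062, 0.062, 0.704]
wrist_force: [0.6, -0.1, -0.4]
width: 0.0203
```

```bash
python3 - <<'E'
from h import *
go([.5451,.2388,.18],100.3)
E
```

```text
turn [-0.0001, -0.0033, -0.0004] shift [13.1, 4.0, 194.7] | t 9.72 j [0.08, 0.37, 0.05, 1.26, 0.0, -0.1] yaw 100.1 F [0.6, -0.1, -0.4] w 0.0203
```

Emit:
{"method": "play_rows", "body": {
  "plan": [
    [[0,-0.003,0],[3,1,38],15],
    [[0,-0.003,0],[6,2,76],15],
    [[0,-0.003,0],[9,3,114],15],
    [[0,-0.003,0],[11,4,152],15],
    [[0,-0.003,0],[12,4,184],15]
  ]
}}

```text
t: 10.13
tcp_pos: [0.5452, 0.2289, 0.1798]
tool_rot: [-0.704, -0.065, 0.065, 0.704]
wrist_force: [1.0, -0.7, -0.3]
width: 0.0203
```

Emit:
{"method": "play_rows", "body": {
  "plan": [
    [[0,0,0],[0,0,4],15],
    [[0,0,0],[0,0,4],15],
    [[0,0,0],[0,0,4],15],
    [[0,0,0],[0,0,4],15]
  ]
}}

```text
t: 10.47
tcp_pos: [0.5455, 0.2294, 0.1802]
tool_rot: [0.704, 0.064, -0.064, -0.704]
wrist_force: [-0.2, -0.9, -0.1]
width: 0.0203
```

```bash
python3 - <<'E'
from h import *
from plant import arm
import cv2
go([.5451,.2388,.18],100.3)
s=arm.read_state();c=arm.capture("wrist");im=np.ascontiguousarray(c["frame"][:,:,::-1])
R,t=wrist_ext(c,s);np.savez("w6.npz",R=R,t=t,k=[c[k] for k in("fx","fy","cx","cy")])
cv2.imwrite("pics/w6raw.png",im)
# predictions
for nm,P in(("tab ends",[(-.022,.105,.062),(.022,.105,.062)]),("knob",[(0,-.023,.109)]),("disc",[(0,.025,.034)])):
    print(nm,proj(c,world(P,[.5101,.1277],10.3),R,t).round(1).tolist())
cv2.imwrite("pics/w6.png",cv2.resize(im[60:420,140:500],None,fx=1.66,fy=1.66,interpolation=cv2.INTER_CUBIC))
E
```

```text
turn [0.0003, 0.0021, -0.0003] shift [1.3, 0.2, 9.4] | t 10.47 j [0.4, 0.42, 0.12, 1.27, -0.0, 0.22] yaw 100.4 F [-0.2, -0.9, -0.1] w 0.0203
tab ends [[332.3, 142.8], [331.4, 201.8]]
knob [[130.9, 178.0]]
disc [[235.2, 170.4]]
```

View pics/w6.png

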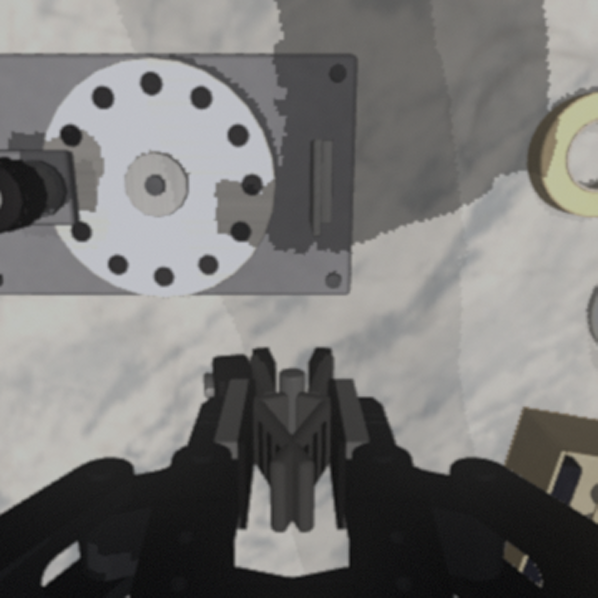

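The wrist view shows the clip in the pads with the head at (230,385), on the disc's side. The tab is at crop x 311–332, y 140–234. I'll read its edges numerically.

```bash
python3 - <<'E'
from h import *
import cv2
im=cv2.imread("pics/w6raw.png").mean(2)
for r in((150,160),(168,178),(188,196),(204,212)):
    print(r,im[r[0]:r[1],320:350].mean(0).astype(int).tolist())
print("v",im[135:215,328:333].mean(1).astype(int).tolist());print("v2",im[135:215,335:339].mean(1).astype(int).tolist())
# knob: dark blob
print(im[150:215:6,120:200:4].astype(int))
E
```

```text
(150, 160) [74, 74, 74, 74, 74, 73, 66, 52, 55, 72, 82, 86, 85, 80, 79, 85, 87, 89, 89, 84, 73, 73, 73, 73, 73, 73, 73, 73, 74, 74]
(168, 178) [74, 73, 74, 74, 73, 71, 62, 51, 57, 75, 84, 87, 85, 81, 82, 84, 86, 87, 86, 79, 69, 71, 73, 73, 73, 73, 73, 73, 73, 73]
(188, 196) [73, 72, 73, 73, 73, 70, 61, 53, 61, 77, 84, 84, 81, 76, 79, 81, 82, 83, 81, 77, 73, 73, 73, 73, 73, 73, 73, 74, 74, 73]
(204, 212) [73, 73, 73, 73, 75, 80, 89, 97, 103, 108, 102, 85, 79, 79, 79, 79, 79, 85, 83, 77, 75, 75, 74, 74, 76, 80, 81, 80, 78, 73]
v [75, 74, 75, 75, 75, 75, 74, 75, 75, 75, 76, 77, 77, 77, 76, 76, 75, 76, 77, 77, 76, 76, 76, 76, 76, 77, 77, 78, 78, 78, 78, 78, 78, 79, 78, 77, 78, 78, 77, 78, 78, 77, 76, 76, 77, 77, 77, 77, 77, 77, 76, 76, 77, 77, 77, 77, 77, 78, 78, 78, 78, 78, 78, 77, 79, 79, 75, 69, 71, 73, 79, 91, 96, 100, 101, 106, 118, 121, 121, 121]
v2 [73, 73, 73, 74, 73, 74, 74, 74, 72, 74, 84, 88, 88, 88, 88, 88, 88, 88, 88, 87, 87, 88, 88, 88, 88, 87, 87, 87, 87, 87, 87, 87, 87, 87, 86, 86, 86, 86, 86, 86, 86, 85, 86, 86, 85, 86, 86, 85, 85, 85, 85, 85, 85, 85, 85, 85, 85, 85, 82,
[... 324 characters left out ...]
  68 111
  112 117]
 [ 30  30  44  36  34  34  37  32  25  26  25  25  55  51  44  72  52 113
  114 114]
 [ 41 148 150 149 151  42  38  38  24  24  24  24  50  54  48  53  49 114
  113 116]
 [ 42 147 152 150 151 114  36  40  38  29  25  25  42  51  46  69  53 113
  115 114]
 [ 29  56 151 150 149  37  38  39  29  29  25  25  50  66 113 124  64 132
  137 117]
 [ 29  32  32  33  34  36  37  36  23  23  41 111 120 122 122 122  78 142
  190 189]
 [187 115  43  35  32  31  32  55 113 120 119 120 117 122 188 187  41  44
   43 182]
 [186 143 127 128 129 128 127 128 129 129 128 127 127 126 137 190 169  56
  101 191]
 [187 173 129 129 128 127 128 128 128 126 127 126 126 128 129 130 193 192
  192 192]]
```

The left strip (u 328.5–333.7) reaches further down and matches the 62 mm height, so it is the tab's top edge. That gives a tab middle of about (0.4914, 0.2305), within 0.5 mm of the earlier fit.

```bash
python3 - <<'E'
from h import *
go([.4916,.2295,.12],100.3)
E
```

```text
turn [0.0002, 0.0017, -0.0001] shift [-53.1, 60.3, 10.1] | t 10.52 j [0.4, 0.42, 0.12, 1.27, -0.0, 0.22] yaw 100.4 F [0.1, -0.1, -0.5] w 0.0202
```

Emit:
{"method": "play_rows", "body": {
  "plan": [
    [[0,0.0017,0],[-27,0,5],15],
    [[0,0.0017,0],[-53,5,10],15],
    [[0,0.0017,0],[-53,32,10],15],
    [[0,0.0017,0],[-53,60,10],15],
    [[0,0.0017,0],[-53,60,10],15]
  ]
}}

```text
t: 10.93
tcp_pos: [0.4892, 0.2285, 0.1164]
tool_rot: [0.705, 0.062, -0.065, -0.704]
wrist_force: [-1.4, -1.5, -2.8]
width: 0.0202
```

Emit:
{"method": "play_rows", "body": {
  "plan": [
    [[0,0,0],[0,0,0],15],
    [[0,0,0],[0,0,0],15],
    [[0,0,0],[0,0,0],15]
  ]
}}

```text
t: 11.18
tcp_pos: [0.4926, 0.2307, 0.122]
tool_rot: [-0.704, -0.064, 0.063, 0.704]
wrist_force: [-0.4, 0.5, -0.2]
width: 0.0204
```

```bash
python3 - <<'E'
from h import *
from plant import arm
go([.4916,.2295,.0735],100.3)
s=arm.read_state();c=arm.capture("wrist");im=np.ascontiguousarray(c["frame"]);import cv2
cv2.imwrite("pics/w7raw.png",im[:,:,::-1]);R,t=wrist_ext(c,s)
P=world([(-.022,.1045,.062),(.022,.1045,.062),(0,.1045,.062)],[.5101,.1277],10.3);print(proj(c,P,R,t).round(1).tolist())
g=im.mean(2);
for r in(190,205,218,230,240): print(r,g[r-2:r+3,290:345].mean(0).astype(int).tolist())
E
```

```text
turn [-0.0005, 0.0007, 0.0021] shift [-1.3, 48.5, -1.0] | t 11.18 j [0.44, 0.34, -0.14, 1.09, -0.0, 0.26] yaw 100.3 F [-0.4, 0.5, -0.2] w 0.0204
[[317.1, 228.7], [317.0, 294.0], [317.0, 262.3]]
190 [74, 74, 73, 74, 73, 73, 73, 73, 74, 73, 74, 74, 74, 74, 74, 74, 74, 74, 73, 73, 73, 73, 74, 73, 73, 73, 73, 73, 72, 73, 72, 72, 72, 72, 72, 72, 73, 73, 73, 72, 73, 73, 72, 73, 72, 72, 72, 72, 72, 72, 72, 72, 71, 69, 67]
205 [73, 73, 73, 73, 73, 73, 73, 73, 73, 72, 73, 72, 72, 72, 72, 73, 72, 72, 72, 72, 71, 72, 72, 72, 72, 72, 72, 73, 72, 72, 72, 72, 71, 71, 71, 71, 71, 71, 71, 71, 71, 71, 72, 72, 71, 72, 72, 72, 72, 72, 73, 73, 72, 69, 66]
218 [74, 74, 74, 74, 74, 74, 73, 73, 73, 73, 72, 72, 72, 72, 72, 72, 73, 72, 71, 72, 71, 72, 71, 68, 57, 53, 53, 55, 57, 67, 78, 81, 81, 81, 81, 82, 83, 83, 81, 74, 68, 70, 72, 72, 72, 72, 72, 72, 73, 73, 73, 73, 72, 68, 66]
230 [73, 73, 73, 73, 73, 73, 73, 72, 72, 72, 72, 72, 72, 72, 72, 71, 72, 72, 72, 72, 72, 72, 72, 69, 66, 71, 75, 76, 75, 72, 72, 79, 81, 80, 82, 83, 84, 85, 83, 77, 71, 71, 71, 72, 71, 72, 72, 72, 72, 72, 72, 72, 70, 68, 76]
240 [72, 76, 92, 115, 119, 119, 119, 119, 119, 119, 119, 118, 118, 118, 119, 119, 119, 120, 120, 120, 118, 114, 109, 96, 77, 77, 81, 82, 81, 75, 72, 78, 81, 80, 84, 101, 122, 125, 116, 101, 103, 116, 121, 121, 121, 121, 119, 114, 113, 113, 114, 113, 106, 98, 104]
```

```bash
python3 - <<'E'
from h import *
from plant import arm
s=arm.read_state();c=arm.capture("wrist");R,t=wrist_ext(c,s)
go([.4914,.2305,.062],100.3)
print(c["cx"],c["hand_eye"][2], s["tcp_pos"],Ro.from_quat(s["tool_rot"]).as_matrix().round(4).tolist())
print(proj(c,[.4914,.2305,.062],R,t), R@[.4914,.2305,.062]+t)
E
```

```text
turn [-0.0005, 0.0011, 0.0018] shift [-1.1, 59.6, -0.1] | t 11.28 j [0.44, 0.34, -0.14, 1.09, -0.0, 0.26] yaw 100.4 F [0.3, 0.7, -0.6] w 0.0198
315.2910618017755 [ 9.99999692e-01 -7.28001885e-05 -7.81974365e-04 -9.10816909e-04] [0.49255247 0.23073531 0.12183172] [[0.9837, 0.002, -0.1797], [0.1797, 0.0009, 0.9837], [0.0022, -1.0, 0.0005]]
[[316.89433226 262.43556013]] [0.0010209  0.01084504 0.21250002]
```

Emit:
{"method": "play_rows", "body": {
  "plan": [
    [[0,0,0.002],[-1,12,0.8],15],
    [[0,0,0.002],[-1,24,0.8],15],
    [[0,0,0.002],[-1,34,0.8],15],
    [[0,0,0.002],[-1,42,0.8],15],
    [[0,0,0.002],[-1,48,0.8],15]
  ]
}}

```text
t: 11.7
tcp_pos: [0.4903, 0.2312, 0.0717]
tool_rot: [0.704, 0.063, -0.065, -0.704]
wrist_force: [-0.3, -0.5, -1.2]
width: 0.02
```

Emit:
{"method": "play_rows", "body": {
  "plan": [
    [[0,0,0],[0,0,0],15],
    [[0,0,0],[0,0,0],15],
    [[0,0,0],[0,0,0],15]
  ]
}}

```text
t: 11.95
tcp_pos: [0.4906, 0.2314, 0.0728]
tool_rot: [-0.704, -0.063, 0.064, 0.704]
wrist_force: [-0.8, 0.1, -0.9]
width: 0.0201
```

There is no contact force, and the jaws should be about 18 mm down over the edge. I'll release gently and rise.

Emit:
{"method": "play_rows", "body": {
  "plan": [
    [[0,0,0],[0,0,0],25],
    [[0,0,0],[0,0,0],32],
    [[0,0,0],[0,0,0],40],
    [[0,0,0],[0,0,0],52],
    [[0,0,0],[0,0,0],52]
  ]
}}

```text
t: 12.37
tcp_pos: [0.4904, 0.2313, 0.0725]
tool_rot: [0.704, 0.063, -0.065, -0.704]
wrist_force: [1.5, -0.0, -0.2]
width: 0.044
```

Emit:
{"method": "play_rows", "body": {
  "plan": [
    [[0,0,0],[0,-25,0],52],
    [[0,0,0],[0,-60,0],52],
    [[0,0,0],[0,-95,0],52],
    [[0,0,0],[0,-110,0],70],
    [[0,0,0],[0,-110,0],80]
  ]
}}

```text
t: 12.78
tcp_pos: [0.4922, 0.2321, 0.1864]
tool_rot: [-0.704, -0.065, 0.063, 0.705]
wrist_force: [0.8, 1.3, 1.3]
width: 0.0669
```

```bash
python3 - <<'E'
from h import *
from plant import arm
import cv2
kn=world([(0,-.023,0)],[.5101,.1275],10.3)[0][:2];print(kn)
go([*kn,.18],100.3)
s=arm.read_state();c=arm.capture("wrist");im=np.ascontiguousarray(c["frame"][:,:,::-1]);R,t=wrist_ext(c,s)
print("knob top",proj(c,[*kn,.109],R,t),"hinge",proj(c,[.491,.2310,.072],R,t),"top",proj(c,[.491,.2310,.114],R,t),"tab ends",proj(c,world([(-.022,.105,.062),(.022,.105,.062)],[.5101,.1277],10.3),R,t))
a=cv2.resize(im[150:330,190:390],None,fx=3.0,fy=3.0,interpolation=cv2.INTER_CUBIC)
sc=arm.capture("scene");u,v=proj(sc,[.491,.231,.08])[0].astype(int)
b=cv2.resize(np.ascontiguousarray(sc["frame"][v-50:v+40,u-16:u+17,::-1]),(198,540),interpolation=cv2.INTER_CUBIC)
cv2.imwrite("pics/w8raw.png",im);cv2.imwrite("pics/w8.png",np.hstack([a,b]))
E
```

```text
[0.51421245 0.10487064]
turn [-0.0015, 0.0015, 0.0038] shift [-1.3, 6.2, -129.1] | t 12.78 j [0.44, 0.31, -0.02, 1.24, 0.0, 0.26] yaw 100.4 F [0.8, 1.3, 1.3] w 0.0669
knob top [[128.74426607 253.74619489]] hinge [[315.43437908 239.1788603 ]] top [[315.50950764 255.79762948]] tab ends [[315.39161947 209.85462241]
 [315.32565112 261.60653173]]
```

View pics/w8.png

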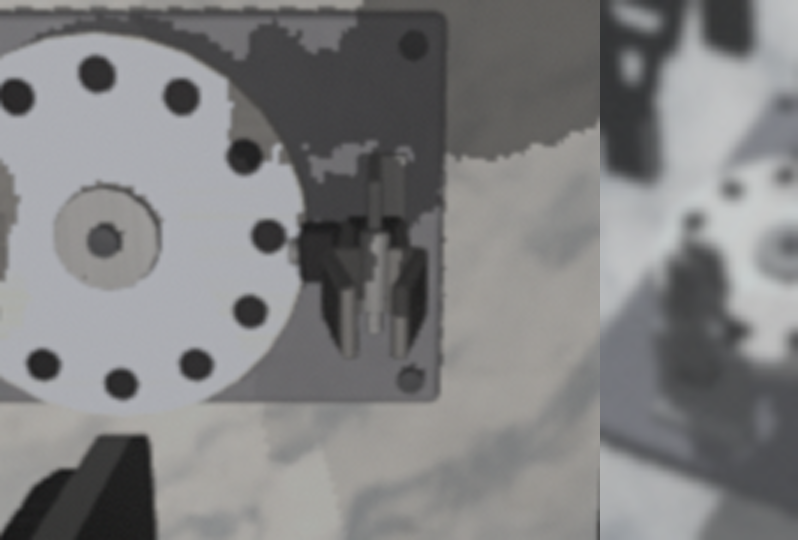

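The clip sits on the tab at crop (375,260), upright, with the head at (315,250) towards the disc. It is within about 1 mm of the middle, since the tail tops centre on v≈257 and the tab spans about 180–334. Next is the knob.

Emit:
{"method": "play_rows", "body": {
  "plan": [
    [[0,0,0],[0,0,-35],80],
    [[0,0,0],[0,0,-70],80],
    [[0,0,0],[0,0,-105],80],
    [[0,0,0],[-1,2,-129],80],
    [[0,0,0],[-1,2,-129],80]
  ]
}}

```text
t: 13.3
tcp_pos: [0.5124, 0.1003, 0.1788]
tool_rot: [0.705, 0.061, -0.064, -0.704]
wrist_force: [-0.1, -0.9, 0.3]
width: 0.0681
```

Emit:
{"method": "play_rows", "body": {
  "plan": [
    [[0,0,0],[0,0,0],80],
    [[0,0,0],[0,0,0],80],
    [[0,0,0],[0,0,0],80]
  ]
}}

```text
t: 13.55
tcp_pos: [0.5124, 0.1049, 0.1798]
tool_rot: [0.704, 0.063, -0.065, -0.704]
wrist_force: [-1.2, -0.4, 1.0]
width: 0.0682
```

```bash
python3 - <<'E'
from h import *
from plant import arm
import cv2
kn=np.array([.5142,.1049])
s=arm.read_state();c=arm.capture("wrist");im=c["frame"].mean(2);R,t=wrist_ext(c,s)
p=proj(c,[*kn,.109],R,t)[0];print("pred",p,c["hand_eye"][2,3])
cv2.imwrite("pics/w9raw.png",c["frame"][:,:,::-1])
u,v=p.astype(int)
print(im[v-34:v+36:3,u-36:u+38:3].astype(int))
go([*kn,.078],100.3)
E
```

```text
pred [316.35844611 261.63166004] -0.0009107338020798699
[[126 112 103  83 115 114 113 109 100  62  62  58  59  60  62  63  62  60
   93  96 160 165 166 165 151]
 [122 117 116 115 114 114 117 109  60  53  42  41  41  41  42  58  63  60
   95 119 168 167 167 166 112]
 [121 114 114 114 114 114 116 106  44  43  45  42  40  43  44  44  58  61
  101 168 166 167 167 168 118]
 [129 114 115 115 115 115 117  94  41  31  26  26  26  26  28  40  42  61
  107 166 166 167 167 166 117]
 [128 114 116 117 116 114 115  47  27  25  26  27  27  26  28  27  28  51
  124 166 166 166 167 166 127]
 [121 116 116 116 116 113 113  33  27  29  28  28  29  27  27  28  29  45
  154 168 167 166 167 166 164]
 [142 116 116 115 114 114  51  26  29  29  30  30  30  29  30  30  27  29
  125 167 167 167 166 166 167]
 [136 113 115 115 113 113  27  29  38  41  30  29  29  30  31  30  30  28
   83 167 167 166 166 166 166]
 [123 113 115 114 114 101  29  40  44  43  43  30  28  30  30  30  32  31
   52 168 166 166 167 166 166]
 [139 113 114 113 113  84  35  43  44  42  51 103 120  52  32  30  30  30
   36 159 163 165 164 165
[... 919 characters left out ...]

  166  89  40  41 122 166 165]
 [106 105 106 105 105 105 105 105 104 105 104 103 102 102 102 104 116 156
  163 162 153 154 163 161 162]
 [107 106 105 105 106 105 104 104 104 105 103 102 102 101 103 103 102 102
  131 164 166 165 165 164 166]
 [116 116 116 116 117 117 118 116 116 115 115 114 113 112 112 113 114 113
  114 116 153 163 165 165 165]
 [152 151 152 153 153 154 152 153 150 149 148 148 146 145 147 148 148 151
  152 150 147 143 145 153 161]
 [153 153 153 153 154 153 153 150 150 149 146 142 143 146 148 149 150 150
  151 146 140 138 141 145 149]]
turn [-0.0001, 0.0027, -0.0025] shift [1.9, 102.0, -0.5] | t 13.60 j [0.2, 0.28, -0.08, 1.22, 0.0, 0.02] yaw 100.5 F [-0.3, 1.1, 0.3] w 0.0682
```

The knob's top centre is at (316,262), against a predicted (316.4,261.6). I'll descend and grip.

Emit:
{"method": "play_rows", "body": {
  "plan": [
    [[0,0.003,0],[1.9,30,-0.5],70],
    [[0,0.003,0],[1.9,60,-0.5],65],
    [[0,0.003,0],[1.9,85,-0.5],60],
    [[0,0.003,0],[1.9,100,-0.5],60],
    [[0,0.003,0],[1.9,103,-0.5],60]
  ]
}}

```text
t: 14.02
tcp_pos: [0.5126, 0.1045, 0.0745]
tool_rot: [0.704, 0.061, -0.066, -0.704]
wrist_force: [0.8, 0.4, 0.1]
width: 0.0513
```

Emit:
{"method": "play_rows", "body": {
  "plan": [
    [[0,0,0],[0,0,0],50],
    [[0,0,0],[0,0,0],42],
    [[0,0,0],[0,0,0],36],
    [[0,0,0],[0,0,0],33],
    [[0,0,0],[0,0,0],20]
  ],
  "squeeze": 40
}}

```text
t: 14.43
tcp_pos: [0.5152, 0.1054, 0.0788]
tool_rot: [-0.703, -0.063, 0.063, 0.705]
wrist_force: [-2.4, 10.0, 5.7]
width: 0.0268
```

Emit:
{"method": "play_rows", "body": {
  "plan": [
    [[0,0,0],[0,0,0],15],
    [[0,0,0],[0,0,0],15],
    [[0,0,0],[0,0,0],15],
    [[0,0,0],[0,0,0],15]
  ],
  "squeeze": 80
}}

```text
t: 14.77
tcp_pos: [0.5153, 0.1054, 0.079]
tool_rot: [-0.703, -0.063, 0.063, 0.705]
wrist_force: [-5.0, 9.3, 9.0]
width: 0.026
```

```bash
python3 - <<'E'
from h import *
go([.5142,.1049,.097],100.3)
E
```

```text
turn [-0.0025, -0.0007, 0.0005] shift [-1.1, -18.0, -0.3] | t 14.77 j [0.2, 0.34, -0.26, 0.97, 0.0, 0.02] yaw 100.3 F [-5.0, 9.3, 9.0] w 0.0260
```

Emit:
{"method": "play_rows", "body": {
  "plan": [
    [[0,0,0],[0,-4,0.4],15],
    [[0,0,0],[0,-8,0.4],15],
    [[0,0,0],[0,-12,0.4],15],
    [[0,0,0],[0,-15,0.4],15],
    [[0,0,0],[0,-18,0.4],15]
  ]
}}

```text
t: 15.18
tcp_pos: [0.5152, 0.1054, 0.0961]
tool_rot: [-0.704, -0.063, 0.063, 0.705]
wrist_force: [4.2, 8.4, -11.9]
width: 0.0259
```

Emit:
{"method": "play_rows", "body": {
  "plan": [
    [[0,0,0],[0,0,0],15],
    [[0,0,0],[0,0,0],15],
    [[0,0,0],[0,0,0],15]
  ]
}}

```text
t: 15.43
tcp_pos: [0.5152, 0.1054, 0.0959]
tool_rot: [-0.704, -0.063, 0.063, 0.705]
wrist_force: [4.2, 9.8, -12.1]
width: 0.0258
```

Emit:
{"method": "play_rows", "body": {
  "plan": [
    [[0,0,0],[0,-1,0],15],
    [[0,0,0],[0,-2,0],15],
    [[0,0,0],[0,-3,0],15],
    [[0,0,0],[0,-3,0],15],
    [[0,0,0],[0,-3,0],15]
  ]
}}

```text
t: 15.85
tcp_pos: [0.5151, 0.1054, 0.0988]
tool_rot: [-0.704, -0.063, 0.063, 0.705]
wrist_force: [4.2, 8.3, -11.0]
width: 0.0261
```

Emit:
{"method": "play_rows", "body": {
  "plan": [
    [[0,0,0],[0,-1,0],15],
    [[0,0,0],[0,-1,0],15],
    [[0,0,0],[0,-1,0],15]
  ]
}}

```text
t: 16.1
tcp_pos: [0.5151, 0.1054, 0.0992]
tool_rot: [-0.704, -0.063, 0.064, 0.705]
wrist_force: [7.0, 9.2, -21.6]
width: 0.026
```

The force has jumped from 11 N to 22 N while the tool rose only 0.4 mm, so the pin is on its stop after 20.2 mm. I'll do one numeric check for slip and for the clip before handing in.

```bash
python3 - <<'E'
from h import *
from plant import arm
import cv2
def blob(g,p,lo,hi,r=22):
    u,v=np.round(p).astype(int);w=g[v-r:v+r,u-r:u+r];m=((w>lo)&(w<hi)).astype(np.uint8)
    n,_,st,ce=cv2.connectedComponentsWithStats(m);i=1+np.argmax(st[1:,4]);return ce[i]+[u-r,v-r],st[i]
s=arm.read_state();c=arm.capture("wrist");R,t=wrist_ext(c,s);g=c["frame"].mean(2)
for z in(.109,.119,.129): print(z,proj(c,[.5142,.1049,z],R,t)[0].round(1))
p=proj(c,[.5142,.1049,.129],R,t)[0]
print(blob(g,p,90,160))
# clip unchanged? scene camera crop around clip, dark tails
print("F",s["wrist_force"].round(1),"z",s["tcp_pos"][2],"w",s["width"])
c=arm.capture("top");u,v=proj(c,[.491,.231,.1])[0].astype(int)
print(c["frame"].mean(2)[v-14:v+14:2,u-14:u+22:2].astype(int))
E
```

```text
0.109 [316.9 315.6]
0.119 [317.  327.4]
0.129 [317.2 341. ]
(array([337.5, 362. ]), array([42, 43,  2,  1,  2], dtype=int32))
F [  7.    9.2 -21.6] z 0.09923691547837699 w 0.026021179473158254
[[78 66 54 86 89 91 92 91 91 94 93 92 95 94 92 92 93 91]
 [80 68 46 86 94 94 94 93 92 95 91 92 93 90 90 93 91 94]
 [76 69 38 85 93 93 93 91 91 90 91 88 90 91 91 90 87 87]
 [79 76 41 77 90 93 91 88 90 89 87 89 88 89 87 81 83 80]
 [80 79 45 68 87 89 89 88 85 85 83 85 83 83 80 81 77 82]
 [80 79 43 54 85 86 82 83 84 80 81 81 77 74 78 78 78 79]
 [80 82 46 42 77 83 81 80 77 79 79 78 80 72 75 74 74 67]
 [79 78 52 35 73 79 77 76 74 78 74 73 73 71 68 72 73 84]
 [76 77 58 31 62 75 73 74 71 69 71 75 80 83 85 89 89 91]
 [78 80 67 27 47 69 70 73 77 79 88 86 89 89 92 90 93 94]
 [76 79 68 54 68 79 86 77 80 85 87 87 89 88 93 94 89 92]
 [78 79 74 70 75 81 84 80 84 84 89 82 89 91 91 93 92 94]
 [75 80 73 52 76 77 81 83 79 83 84 84 86 89 93 91 93 95]
 [76 79 74 49 73 72 78 85 82 80 88 80 84 87 91 89 85 87]]
```

```bash
python3 - <<'E'
from plant import arm
import numpy as np
g=arm.capture("wrist")["frame"].mean(2)
print("col",g[280:384:2,312:322].mean(1).astype(int).tolist())
for v in(325,333,341,349): print(v,g[v-1:v+2,270:364:3].mean(0).astype(int).tolist())
E
```

```text
col [87, 87, 70, 25, 22, 21, 21, 21, 20, 21, 20, 21, 22, 21, 21, 27, 25, 23, 22, 23, 23, 23, 22, 29, 77, 85, 85, 85, 85, 85, 85, 85, 85, 85, 85, 86, 86, 74, 26, 25, 25, 25, 26, 25, 47, 152, 166, 168, 170, 171, 172, 171]
325 [65, 65, 25, 25, 23, 23, 24, 22, 21, 21, 22, 23, 21, 22, 23, 25, 26, 23, 23, 24, 23, 24, 24, 24, 25, 26, 24, 26, 28, 63, 66, 66]
333 [51, 94, 31, 26, 23, 23, 23, 23, 22, 22, 23, 63, 85, 85, 86, 85, 84, 85, 86, 80, 30, 24, 24, 25, 24, 25, 25, 26, 33, 90, 73, 27]
341 [26, 25, 29, 28, 22, 23, 24, 22, 23, 23, 54, 83, 84, 86, 86, 86, 85, 85, 86, 87, 82, 24, 25, 25, 23, 24, 24, 27, 32, 27, 27, 27]
349 [24, 25, 30, 29, 22, 24, 23, 24, 24, 24, 24, 60, 84, 86, 87, 86, 85, 86, 86, 81, 30, 25, 25, 24, 25, 25, 24, 27, 33, 25, 26, 26]
```

The bright spot on the knob's top is centred at (316,341), against a predicted (317,341) for a 20 mm lift, so it has not slipped.

```bash
python3 -c "
from plant import arm
print(arm.hand_in()); s=arm.read_state(); print(s['t'],s['wrist_force'],s['width'],s['tcp_pos'])"
```

```text
the job is handed in; nothing more can be done
None
the job is handed in; nothing more can be done
```

The sensor clip is on the table's sensor tab, and the index pin is pulled up to its stop and still held by the gripper. I handed in at about 16 s on the robot's clock.

**Clip:** From the first grasp side the last joint would have gone out of range at the tab. I set the clip back on the stand, turned half round and regripped it. It then went onto the tab and was let go.
- The wrist picture after release shows it upright, within about 1 mm of the middle, with the sensor head towards the disc.
- By calculation its jaws are about 18 mm below the tab's top edge; I did not measure this depth directly.

**Pin:**
- The tool rose 20.2 mm. The downward force then jumped from about 11 N to 22 N for only 0.4 mm more travel, which marks the stop.
- The camera puts the knob's top where a 20 mm lift predicts, so it had not slipped in the grip.

**Disagreements and gaps:**
- **Tails:** they lean inward towards the top (about 15 mm apart at the top, 28 mm at the bottom), not outward as the text says, so I squeezed them near their foot.
- **Sideways force:** about 9–12 N remained on the knob at the end.
- **Last look at the clip:** the arm blocked the top camera, so I last saw the clip just after releasing it. Nothing passed near it afterwards.
- **Bystanders:** I kept clear of the tape roll, beaker and tip box, but did not check them again at the end.

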